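# Set the whetstone against the flip stop of the sharpening board

## Task

Get the sharpening board ready for use: flip its hinged stop flag all the way down across the lane, then slide the whetstone along the board, flat against the fence, until it bears snugly on the rubber buffer of the stop. Press gently, never lift the stone off the board, leave the stone touching both fence and buffer, and do not disturb the mug, the salt shaker and the bowl.

Things in the scene. Friction and masses are not known exactly. Their poses are not given: they have to be found in the camera images.
- board: Light wooden sharpening board, fixed, 200 x 420 mm, on the hob; origin at the centre of its underside, top 20 mm above it. The lane runs along its y axis, the stop at the -y end. A fence, 14 mm high above the board's top, runs along the far (+x) side of the lane from y = -80 to +190 mm.
- fence_face (a point): Point on the fence's face towards the lane (the plane x = +20 mm in the board's frame), 7 mm above the board's top, halfway along the fence.
- stop_bracket: Steel hinge bracket fixed on the board at x = +45, y = -150 mm of the board's frame, axes parallel to the board's, origin on the board's top. It carries the flag's hinge (axis along the board's y, 30 mm above the bracket's origin), the flag, its set screw and the rubber buffer.
- flag (a joint): Angle of the stop flag, an aluminium bar 16 mm wide (y), 14 mm deep, reaching 115 mm from the hinge. 0 = up, leaning 0.17 rad past vertical to board +x; grows as it swings over to board -x and down; 1.74 = fully down, level across the lane on a hard stop, bar top 24 mm and underside 10 mm above the board's top. Stiff hinge (about 0.12 N m friction): stays where left.
- flag_tab (a point): Centre of the back (upper side when down) of the flag's black end tab, 30 mm wide along y, 106 mm from the hinge axis. The whole back of the flag is flat, a plane 6 mm off the hinge axis on the lane side; push the flag over and press it down there.
- whetstone: Loose grey two-layer whetstone, 60 x 180 x 30 mm (x, y, z), 0.4 to 0.8 kg, origin at the centre of its underside, lying on the board with its long y axis roughly along the lane; its -y end goes to the stop. Flat on the fence, its origin is at x = -10 mm in the board's frame. It drags on the board with a few newtons, differing from time to time.
- buffer_zone (a point): Fixed point on the lane's middle line (x = -10, y = -120 mm of the board's frame, 17 mm above its top). With the flag down, the round rubber buffer (18 mm dia.) on the flag's set screw faces board +y on this line. Its face is up to 10 mm before or behind this point: the setting is not reported, so feel for it. It yields 1 mm per 6 N, at most 5 mm; over 20 N is too much.
- mug: White dotted mug, about 91 x 129 x 104 mm, standing behind the board, origin at the centre of its underside; bystander, leave alone.
- salt_shaker: Salt shaker, 44 mm dia., 90 mm tall, standing behind the board, origin at the centre of its underside; bystander, leave alone.
- rice_bowl: Small white bowl, 115 mm dia., 51 mm tall, standing behind the stop end of the board, origin at the centre of its underside; bystander, leave alone.
Things that resemble listed ones, but are neither listed nor needed, are in the scene too. There is more than one size of the whetstone; the job needs the larger.

How it is judged (in metres and radians):
On the way, in this order (a step that is already met when the one before it is completed fails the run):
1. the stop flag is flipped fully down (value of joint flag above 1.69 rad), for 0.2 s.
2. with the flag down, the stone presses on the stop (value of joint flag above 1.69 rad and contact force between whetstone and stop_bracket above 1.5 N), for 0.3 s.
At the end, for the whole second after the job is handed in: The flag is fully down (within 0.05 rad of its hard stop); the stone lies on the board at rest, still touching the buffer of the stop (more than 0.2 N), against the fence within 3 mm and parallel to it within 0.03 rad (value of joint flag above 1.69 rad and contact force between whetstone and stop_bracket above 0.2 N and x of whetstone in the frame of board above -0.013 m and z of whetstone in the frame of board below 0.024 m and angle between the y axis of whetstone and the y axis of board, either way round below 0.03 rad and linear speed of whetstone below 0.005 m/s).
It fails at once if the stone is pressed on the stop with more than 20 N (contact force between whetstone and stop_bracket above 20 N).
It fails at once if the robot pushes the stop with more than 40 N (contact force between any of the fingers, the arm and stop_bracket above 40 N).
It fails at once if the stone is lifted or tipped off the board by more than 10 mm (z of whetstone in the frame of board above 0.03 m).
It fails at once if a bystander is moved more than 30 mm (distance of any of mug, salt_shaker, rice_bowl from where it was at the start of the episode above 0.03 m).
It also fails if it takes over 72 s, if anything falls off the work surface, if the arm or the gripper's body presses on something with over 40 N, if the wrist force passes 120 N, or if a joint passes its speed limit or range.

## Robot

A 7-joint arm with a two-finger parallel gripper is mounted at the origin on a cart in front of the work surface, level with it; the furniture and walls round the work are solid. World frame = base frame: x ahead of the robot, y to its left, z up, the work surface at z = 0. Lengths are in m, angles in degrees, forces in N, time in s.
With the tool pointing down it reaches from about 0.425 to 0.875 m from the base axis. Payload 4.7 kg.
Tool frame: the origin (TCP) lies between the finger pads; the fingertips stand 17 mm ahead of it and the grasp point (between the pads) lies 2 mm behind it; z points along the fingers, y is the line along which they close (so a half turn about z gives the same grasp; the last joint's range is limited). The gripper opens to 87 mm and grips with 3 to 60 N. Pads are 19 mm wide; open, the fingers measure 117 mm over their backs; the gripper's body (75 mm by 190 mm) begins 51 mm behind the grasp point.
Start: joints at [74.719, 18.392, -4.016, 83.108, 1.295, 78.541, -3.26], TCP at [0.18, -0.625, 0.24] pointing down, gripper open.
Joint ranges: [-163.93, 163.93], [-17.29, 119.83], [-79.2, 71.16], [3.27, 140.29], [-89.18, 269.18], [5.43, 117.66], [-154.24, 154.24]. Speed limits (degrees/s): [147.25, 147.25, 180, 180, 180, 180, 180].

## Interface

Orientations are given as [roll, pitch, yaw] about the fixed x, y, z axes, in that order (R = Rz(yaw) Ry(pitch) Rx(roll)).
In Python, from cell import env, cams gives the robot as it stands.
- The arm moves only by the shell command python3 -m pendant 'ROWS' [FORCE]. ROWS is JSON, a list of rows, each an object of numbers: "tx", "ty", "tz": the shift along the tool's x, y, z each as a share of 0.05 m, from -1 to 1; "spin": the turn about the tool's z as a share of 4 degrees, from -1 to 1; "claw": the closure, from 0 (fully open) to 1 (shut). A call has 1 to 10 rows; each row shifts and turns the commanded pose from where the row before left it, along the tool's axes as they then stand; what a row does not reach is not made up. A row lasts 1/8 s, in which the tool goes at most 62.5 mm and 10.7 degrees, less where a joint would pass 70% of its speed; a pose out of reach is approached as far as the arm can. A call with a number of a shift or a turn outside -1 to 1 is refused whole. A call with a gripper value outside its range is refused whole. The fingers move at their own pace and stop on an object; FORCE is the grip in N (left out, the last holds). Time passes only in rows, so rows that do not move let the fingers close. It gives the time, the measured TCP pose, the force, the opening and the grip force at its end, in the units of the state.
- env.get_obs(): the state, without advancing time (a new reading comes with each control period).
- cams.read_camera(name): name is "side" or "top" or "wrist"; returns the picture (420x560x3 uint8, red, green, blue); there is no depth.
- cams.camera_info(name): a dict with "fx", "fy", "cx", "cy" (pixels), "rvec" (rotation vector, rad) and "tvec" (3), from world to camera coordinates, as OpenCV has them. Camera axes: x right, y down, z forward; pixel columns grow to the right and rows downward; lengths in m; the calibration is good to about 2 mm. A picture is of the moment at which its call begins: read the wrist's pose just before it. camera_info takes no time and is no camera call; for the wrist camera it gives the pose at the moment of the call.
- env.sign_off(): hands the job in; it is judged then, once.
The state is a dict: "time_s": time; "qpos": joint angles; "joint_velocities": joint speeds; "effort": joint torques, N m; "tool_pos": TCP position; "tool_rot": TCP orientation; "force": force on the tool from outside, world axes, zero at the start; "wrist_torque": the same for the moment, N m; "grip_width": finger opening in m; "grasp_force": force on a finger pad.
Only numpy, scipy, OpenCV 4.12 (cv2) and the standard library are available. Lean on these libraries where they do the work, as an engineer would, in place of code of your own. Each camera call takes 0.05 s, during which the arm holds its last target. There are 200 camera calls.

## Working session

There is one attempt and no reset: what is moved stays moved. The work goes in short steps, Python scripts to look and compute and a shell command to move; the robot and the scene stay as the last step left them, time stands still between calls to the robot, and variables do not carry over. Pictures are saved under pics/ and viewed, at most 10 in all, crops included, and the job is handed in when it is done.

```bash
mkdir -p pics; ls; python3 - <<'E'
from cell import env,cams
import cv2
for n in ("side","top"):
    cv2.imwrite(f"pics/{n}0.png",cams.read_camera(n)[:,:,::-1]); i=cams.camera_info(n); print(n,i)
print(env.get_obs())
E
```

```text
pics
side {'fx': 404.19599439622147, 'fy': 404.19599439622147, 'cx': 280.5304796037741, 'cy': 208.88559626236628, 'rvec': array([2.24616143, 0.02216778, 0.00850383]), 'tvec': array([-0.56250069,  0.06906724,  1.14469369])}
top {'fx': 457.6997166798679, 'fy': 457.6997166798679, 'cx': 274.3889221801482, 'cy': 211.99699433091865, 'rvec': array([ 2.15903907, -2.13534056,  0.10990185]), 'tvec': array([-0.00590986,  0.58801256,  1.18085859])}
{'time_s': 0.1, 'qpos': array([74.721403  , 18.43361818, -4.01695713, 83.16549219,  1.29607637,
       78.54179419, -3.25932583]), 'joint_velocities': array([-0.01540866, -0.10897745,  0.02821519, -0.17729734,  0.00865331,
        0.0489515 , -0.02857756]), 'effort': array([ 1.46314469e-04, -4.92571628e+01, -4.05673608e-01, -3.13397312e+01,
       -6.41508261e-02,  3.94930376e-02,  6.23473488e-05]), 'tool_pos': array([ 0.17994436, -0.62412486,  0.23860581]), 'tool_rot': array([-1.79904391e+02,  6.00600368e-03,  1.60903846e+01]), 'force': array([-0.36058305, -0.11867107, -0.06484554]), 'wrist_torque': array([0.01898259, 0.02365902, 0.03929778]), 'grasp_force': 0.0, 'grip_width': 0.08696964865428015}
```

View pics/top0.png

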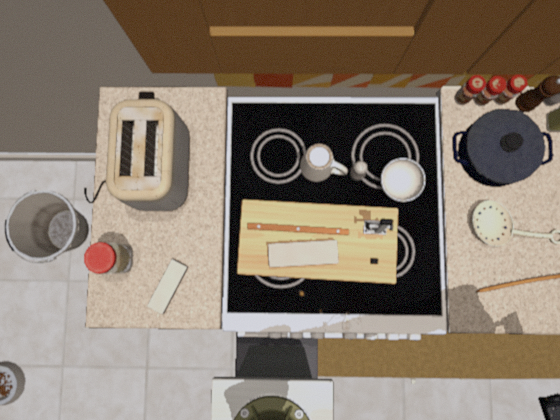

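View pics/side0.png

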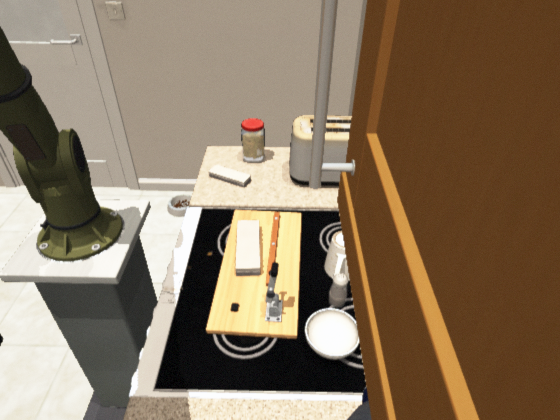

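Top view: the large stone is on the board at (303,253), and a smaller look-alike lies on the counter at (167,286). The toaster and the jar at (100,258) are not relevant. The stop bracket with its raised flag is at (375,225). The dark square at (374,261) is only a mark on the board. In the side view the flag stands up at (273,285), the stone is at (248,247) and the small one at (230,176). I choose the stone on the board, and check it in a close crop.

```bash
cat > h.py <<'E'
import numpy as np,cv2
from cell import env,cams
def cam(n):
    i=cams.camera_info(n);R=cv2.Rodrigues(i["rvec"])[0];return i,R,-R.T@i["tvec"]
def ray(c,uv):
    i,R,o=c;d=R.T@np.array([(uv[0]-i["cx"])/i["fx"],(uv[1]-i["cy"])/i["fy"],1]);return o,d/np.linalg.norm(d)
def onz(c,uv,z):
    o,d=ray(c,uv);return o+d*(z-o[2])/d[2]
def tri(c1,a,c2,b):
    o,d=ray(c1,a);p,e=ray(c2,b);s=np.linalg.lstsq(np.c_[d,-e],p-o,rcond=None)[0]
    x,y=o+s[0]*d,p+s[1]*e;return (x+y)/2,np.linalg.norm(x-y)
def proj(n,P):
    i=cams.camera_info(n);K=np.array([[i["fx"],0,i["cx"]],[0,i["fy"],i["cy"]],[0,0,1]])
    return cv2.projectPoints(np.float64(P).reshape(-1,1,3),i["rvec"],i["tvec"],K,None)[0].reshape(-1,2)
def obs(): 
    o=env.get_obs();print({k:np.round(o[k],4) for k in("time_s","tool_pos","tool_rot","force","wrist_torque","grip_width")});return o
E
python3 - <<'E'
from h import *
im=cv2.imread("pics/top0.png");hsv=cv2.cvtColor(im,cv2.COLOR_BGR2HSV)
roi=np.zeros(im.shape[:2],np.uint8);roi[190:295,232:405]=255
m=cv2.inRange(hsv,(8,50,60),(35,255,255))&roi
m=cv2.morphologyEx(m,cv2.MORPH_CLOSE,np.ones((5,5)))
c=max(cv2.findContours(m,0,2)[0],key=cv2.contourArea)
r=cv2.minAreaRect(c);print(r)
C=cam("top")
q=cv2.boxPoints(r);P=np.array([onz(C,p,.02) for p in q]);print(P.round(4),np.linalg.norm(np.diff(P,axis=0),axis=1))
for p in [(303,253),(375,261)]:print(hsv[p[1],p[0]],hsv[230,330])
s=cv2.inRange(hsv,(0,0,100),(180,75,255))&roi
s[:, :262]=0;s[:238]=0;s[:,345:]=0
c=max(cv2.findContours(s,0,2)[0],key=cv2.contourArea);r=cv2.minAreaRect(c);print(r)
q=cv2.boxPoints(r);P=np.array([onz(C,p,.05) for p in q]);print(P.round(4),np.linalg.norm(np.diff(P,axis=0),axis=1))
a=cv2.resize(im[190:300,228:408],None,fx=4,fy=4,interpolation=cv2.INTER_CUBIC)
cv2.imwrite("pics/crop0.png",a)
E
```

```text
((318.1884765625, 240.8902130126953), (160.31192016601562, 77.49417114257812), 3.4682295322418213)
[[ 0.4213  0.1013  0.02  ]
 [ 0.6292  0.0933  0.02  ]
 [ 0.6067 -0.3375  0.02  ]
 [ 0.4013 -0.3208  0.02  ]] [0.20804268 0.43137375 0.20607454]
[ 23  24 210] [ 13 141 202]
[120  15  33] [ 13 141 202]
((306.2323303222656, 252.4845428466797), (25.210702896118164, 77.29507446289062), 86.18592071533203)
[[ 0.506   0.019   0.05  ]
 [ 0.5216 -0.1817  0.05  ]
 [ 0.4566 -0.1856  0.05  ]
 [ 0.4409  0.0137  0.05  ]] [0.20130663 0.06517688 0.19993414]
```

View pics/crop0.png

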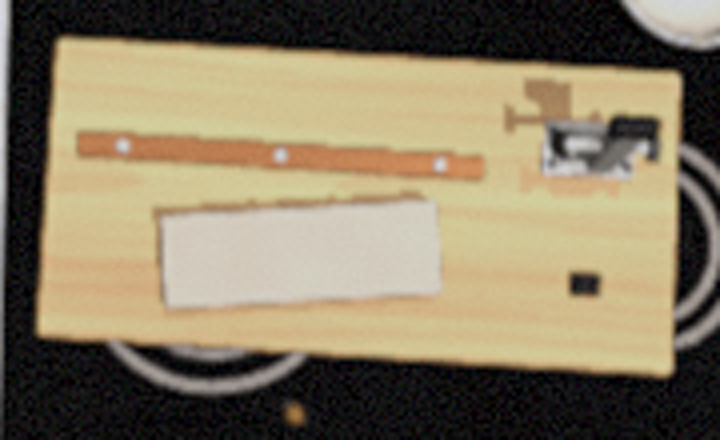

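The crop shows the large stone at full-frame (303,253), rotated a few degrees off the fence with a gap between them. The fence runs from (247,226) to (349,232). The flag is up at (375,225) with its black tab at (387,222). Next I measure precise corners from both views.

```bash
python3 - <<'E'
from h import *
C=cam("top");print(C[2])
f=lambda u,v:(228+(u+.5)/4-.5,190+(v+.5)/4-.5)
def pr(n,L,z):
    P=np.array([onz(C,f(*p),z) for p in L]);print(n,P[:,:2].round(4).tolist(),np.linalg.norm(np.roll(P,-1,0)-P,axis=1).round(4),P.mean(0).round(4));return P
for z in(.02,.03):
    P=pr("board",[(60,36),(682,72),(673,375),(38,338)],z)
pr("stone",[(160,212),(436,198),(440,292),(167,308)],.05);pr("fence",[(78,132),(484,155),(484,179),(78,155)],.034)
im=cv2.imread("pics/side0.png")
cv2.imwrite("pics/crops.png",cv2.resize(im[200:350,195:345],None,fx=4,fy=4,interpolation=cv2.INTER_CUBIC))
E
```

```text
[ 0.43770724 -0.02661216  1.24415629]
board [[0.6258, 0.0875], [0.6051, -0.331], [0.404, -0.3209], [0.4229, 0.0979]] [0.419  0.2014 0.4192 0.2032] [ 0.5145 -0.1167  0.02  ]
board [[0.6242, 0.0866], [0.6038, -0.3286], [0.4043, -0.3185], [0.423, 0.0969]] [0.4156 0.1997 0.4158 0.2015] [ 0.5138 -0.1159  0.03  ]
stone [[0.5057, 0.0169], [0.5168, -0.1626], [0.456, -0.1649], [0.4436, 0.0115]] [0.1799 0.0608 0.1769 0.0623] [ 0.4805 -0.0748  0.05  ]
fence [[0.5591, 0.0728], [0.5466, -0.1962], [0.5307, -0.1961], [0.5438, 0.0725]] [0.2694 0.0159 0.269  0.0153] [ 0.5451 -0.0617  0.034 ]
```

View pics/crops.png

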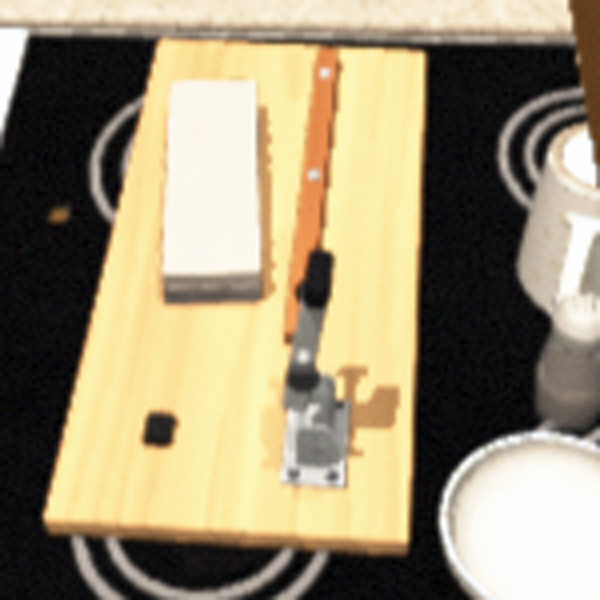

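Measured lengths match (board 0.419 x 0.201, stone 0.180 x 0.061, fence 0.269). In the side crop the flag stands upright with its black tab at crop (315,275), and the large two-layer stone is at (213,190). Now I set up the board frame, check it against the fence face and tab, and spin the tool to match the board.

```bash
cat >> h.py <<'E'
YB=np.radians(-2.7);B0=np.array([.5145,-.1167,0]);RB=cv2.Rodrigues(np.array([0,0,YB]))[0]
b2w=lambda p:B0+RB@np.array(p,float)
w2b=lambda p:RB.T@(np.array(p)-B0)
def st():
    o=env.get_obs();t=np.array(o["tool_pos"]);print("t",round(o["time_s"],2),"tcp_b mm",(w2b(t)*1e3).round(1),"rot",np.round(o["tool_rot"],1),"Fb",(RB.T@o["force"]).round(1))
E
python3 - <<'E'
from h import *
C=cam("top");S=cam("side")
print("fence face",w2b(onz(C,(228+281/4,190+166/4),.034)).round(4))
print("tab pred top/side",proj("top",b2w([.057,-.15,.1555])),proj("side",b2w([.057,-.15,.1555])))
print("tab tri",[w2b(x).round(3) if np.size(x)==3 else x for x in tri(C,(228+635/4,190+127/4),S,(195+315/4,200+275/4))])
for n,p,z in(("mug rim",(318,155),.104),("shaker",(360,169),.09),("bowl",(403,180),.051)):print(n,w2b(onz(C,p,z)).round(3))
E
python3 -m pendant '[{"spin":1,"tz":-0.2,"claw":1},{"spin":1,"claw":1},{"spin":1,"claw":1},{"spin":1,"claw":1},{"spin":0.7,"claw":1},{"claw":1}]' 20; python3 -c "from h import *;st()"
```

```text
fence face [0.0199 0.0545 0.034 ]
tab pred top/side [[386.4470607  216.76688312]] [[280.72348647 270.12926475]]
tab tri [array([ 0.044, -0.15 ,  0.159]), np.float64(0.0021432200140549212)]
mug rim [0.212 0.017 0.104]
shaker [ 0.185 -0.093  0.09 ]
bowl [ 0.17  -0.213  0.051]
t 0.1 tcp_b mm [-310.3 -522.6  238.6] rot [-179.9    0.    16.1] Fb [-0.4 -0.1 -0.1]invalid input at $[0]: expected keys tx, ty, tz, spin, claw
```

```bash
python3 -m pendant '[{"tx":0,"ty":0,"tz":0,"spin":1,"claw":1},{"tx":0,"ty":0,"tz":0,"spin":1,"claw":1},{"tx":0,"ty":0,"tz":0,"spin":1,"claw":1},{"tx":0,"ty":0,"tz":0,"spin":1,"claw":1},{"tx":0,"ty":0,"tz":0,"spin":0.7,"claw":1},{"tx":0,"ty":0,"tz":0,"spin":0,"claw":1}]' 20; python3 -c "from h import *;st()"
python3 -m pendant '[{"tx":0.9,"ty":-0.83,"tz":0,"spin":0,"claw":1},{"tx":0.9,"ty":-0.83,"tz":0,"spin":0,"claw":1},{"tx":0.9,"ty":-0.83,"tz":0,"spin":0,"claw":1},{"tx":0.9,"ty":-0.83,"tz":0,"spin":0,"claw":1},{"tx":0.9,"ty":-0.83,"tz":0,"spin":0,"claw":1},{"tx":0.9,"ty":-0.83,"tz":0,"spin":0,"claw":1},{"tx":0.9,"ty":-0.83,"tz":0,"spin":0,"claw":1},{"tx":0.9,"ty":-0.83,"tz":0,"spin":0,"claw":1},{"tx":0.9,"ty":-0.83,"tz":0,"spin":0,"claw":1},{"tx":0,"ty":0,"tz":0,"spin":0,"claw":1}]';python3 -c "from h import *;st()"
```

```text
time_s: 0.85
tool_pos: [0.1801, -0.6243, 0.239]
tool_rot: [-180.0, 0.0, -2.7]
force: [0.3, 0.1, -0.4]
grip_width: 0.0351
grasp_force: 0.0
t 0.85 tcp_b mm [-310.1 -522.8  239. ] rot [-180.     0.    -2.7] Fb [ 0.3  0.1 -0.4]
time_s: 2.1
tool_pos: [0.6063, -0.2633, 0.2388]
tool_rot: [-179.7, -0.1, -2.0]
force: [-1.2, -0.7, 0.7]
grip_width: 0.0004
grasp_force: 0.0
t 2.1 tcp_b mm [  98.6 -142.1  238.8] rot [-1.797e+02 -1.000e-01 -2.000e+00] Fb [-1.1 -0.8  0.7]
```

```bash
python3 -m pendant '[{"tx":0,"ty":0,"tz":0,"spin":0,"claw":1},{"tx":0,"ty":0,"tz":0,"spin":0,"claw":1},{"tx":0,"ty":0,"tz":0.6,"spin":0,"claw":1},{"tx":0,"ty":0,"tz":0.6,"spin":0,"claw":1},{"tx":0,"ty":0,"tz":0.6,"spin":0,"claw":1},{"tx":0,"ty":0,"tz":0,"spin":0,"claw":1}]';python3 - <<'E'
from h import *
st()
a=cams.read_camera("top")[180:300,300:420,::-1];b=cams.read_camera("side")[200:350,210:360,::-1]
z=lambda q:cv2.resize(q,(400,400),interpolation=cv2.INTER_CUBIC)
cv2.imwrite("pics/app.png",np.hstack([z(a),z(b)]))
E
```

```text
time_s: 2.85
tool_pos: [0.5995, -0.2717, 0.147]
tool_rot: [-179.9, 0.3, -2.8]
force: [-0.8, 0.4, -0.2]
grip_width: 0.0005
grasp_force: 0.0
t 2.85 tcp_b mm [  92.2 -150.8  147. ] rot [-179.9    0.3   -2.8] Fb [-0.8  0.4 -0.2]
```

View pics/app.png

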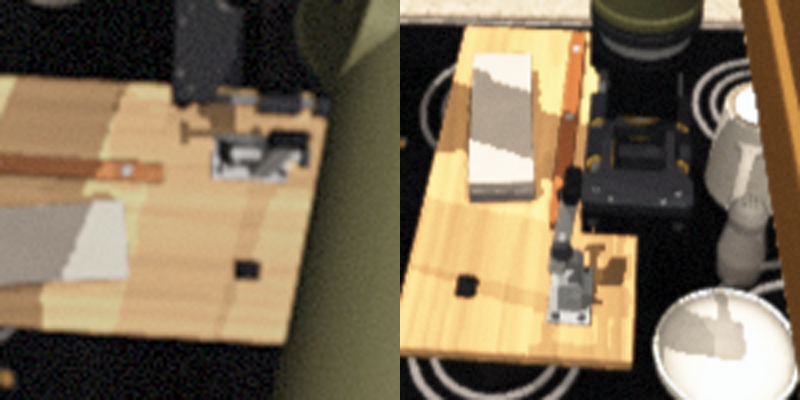

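The fingers hang behind the flag, left picture (215,95), with the flag still up and the bowl, shaker and mug clear. I now push the flag over along its arc.

```bash
python3 -m pendant '[{"tx":-0.44,"ty":0,"tz":0,"spin":0,"claw":1},{"tx":-0.44,"ty":0,"tz":0,"spin":0,"claw":1},{"tx":-0.4,"ty":0,"tz":0.08,"spin":0,"claw":1},{"tx":-0.44,"ty":0,"tz":0.12,"spin":0,"claw":1},{"tx":-0.2,"ty":0,"tz":0.12,"spin":0,"claw":1},{"tx":-0.2,"ty":0,"tz":0.12,"spin":0,"claw":1}]';python3 -c "from h import *;st()"
```

```text
time_s: 3.7
tool_pos: [0.4973, -0.2662, 0.1287]
tool_rot: [179.9, -0.2, -2.7]
force: [2.0, -0.0, 0.8]
grip_width: 0.0005
grasp_force: 0.5
t 3.7 tcp_b mm [ -10.2 -150.1  128.7] rot [179.9  -0.2  -2.7] Fb [2.  0.  0.8]
```

```bash
python3 -m pendant '[{"tx":-0.16,"ty":0,"tz":0.18,"spin":0,"claw":1},{"tx":-0.16,"ty":0,"tz":0.18,"spin":0,"claw":1},{"tx":-0.08,"ty":0,"tz":0.22,"spin":0,"claw":1},{"tx":-0.08,"ty":0,"tz":0.22,"spin":0,"claw":1},{"tx":-0.04,"ty":0,"tz":0.2,"spin":0,"claw":1},{"tx":-0.02,"ty":0,"tz":0.2,"spin":0,"claw":1},{"tx":0,"ty":0,"tz":0,"spin":0,"claw":1},{"tx":0,"ty":0,"tz":0,"spin":0,"claw":1}]';python3 -c "from h import *;st()"
```

```text
time_s: 4.7
tool_pos: [0.4695, -0.2643, 0.0675]
tool_rot: [-180.0, 0.0, -2.7]
force: [0.6, -0.8, 0.3]
grip_width: 0.0002
grasp_force: 0.0
t 4.7 tcp_b mm [ -38.  -149.6   67.5] rot [-180.     0.    -2.7] Fb [ 0.7 -0.7  0.3]
```

```bash
python3 -m pendant '[{"tx":0,"ty":0,"tz":0.06,"spin":0,"claw":1},{"tx":0,"ty":0,"tz":0.06,"spin":0,"claw":1},{"tx":0,"ty":0,"tz":0,"spin":0,"claw":1}]';python3 -c "from h import *;st()"
python3 -m pendant '[{"tx":0,"ty":0,"tz":0.03,"spin":0,"claw":1},{"tx":0,"ty":0,"tz":0,"spin":0,"claw":1}]';python3 -c "from h import *;st()"
```

```text
time_s: 5.08
tool_pos: [0.4695, -0.2644, 0.0615]
tool_rot: [180.0, 0.0, -2.7]
force: [-0.7, -0.6, 0.8]
grip_width: 0.0002
grasp_force: 0.3
t 5.08 tcp_b mm [ -38.  -149.7   61.5] rot [180.    0.   -2.7] Fb [-0.6 -0.6  0.8]
time_s: 5.32
tool_pos: [0.4695, -0.2644, 0.0613]
tool_rot: [180.0, 0.0, -2.7]
force: [-2.9, 1.6, 9.2]
grip_width: 0.0004
grasp_force: 4.6
t 5.33 tcp_b mm [ -38.  -149.7   61.3] rot [180.    0.   -2.7] Fb [-3.   1.5  9.2]
```

```bash
python3 -m pendant '[{"tx":0,"ty":0,"tz":0,"spin":0,"claw":1},{"tx":0,"ty":0,"tz":-0.5,"spin":0,"claw":1},{"tx":0,"ty":0,"tz":-0.5,"spin":0,"claw":1},{"tx":-0.23,"ty":-0.74,"tz":0,"spin":0,"claw":1},{"tx":-0.23,"ty":-0.74,"tz":0,"spin":0,"claw":1},{"tx":-0.23,"ty":-0.74,"tz":0,"spin":0,"claw":1},{"tx":-0.23,"ty":-0.74,"tz":0,"spin":0,"claw":1},{"tx":-0.23,"ty":-0.74,"tz":0,"spin":0,"claw":1},{"tx":0,"ty":0,"tz":0,"spin":0,"claw":1},{"tx":0,"ty":0,"tz":0,"spin":0,"claw":1}]'
python3 -m pendant '[{"tx":0,"ty":0,"tz":0.45,"spin":0,"claw":1},{"tx":0,"ty":0,"tz":0.45,"spin":0,"claw":1},{"tx":0,"ty":0,"tz":0.35,"spin":0,"claw":1},{"tx":0,"ty":0,"tz":0,"spin":0,"claw":1},{"tx":0,"ty":0,"tz":0,"spin":0,"claw":1}]';python3 - <<'E'
from h import *
st()
a=cams.read_camera("top")[190:300,228:408,::-1]
cv2.imwrite("pics/p2.png",cv2.resize(a,None,fx=4,fy=4,interpolation=cv2.INTER_CUBIC))
E
```

```text
time_s: 6.58
tool_pos: [0.4209, -0.0775, 0.1101]
tool_rot: [180.0, -0.0, -2.7]
force: [-0.3, -1.1, 0.1]
grip_width: 0.0007
grasp_force: 0.0
time_s: 7.2
tool_pos: [0.4213, -0.0776, 0.048]
tool_rot: [180.0, -0.0, -2.8]
force: [0.3, 1.2, -0.3]
grip_width: 0.0003
grasp_force: 0.0
t 7.2 tcp_b mm [-94.9  34.7  48. ] rot [180.   -0.   -2.8] Fb [ 0.2  1.2 -0.3]
```

View pics/p2.png

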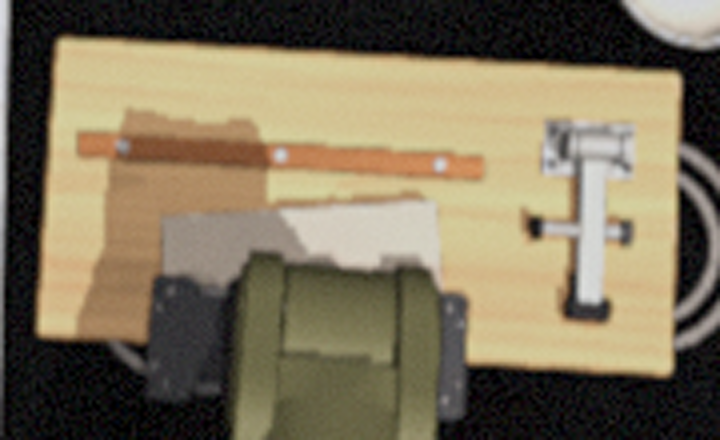

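The flag lies across the lane at crop (590,230), with the buffer at (533,227). The stone is unmoved and the gripper is beside its near side. I push it gently towards the fence.

```bash
python3 -m pendant '[{"tx":0.1,"ty":0,"tz":0.06,"spin":0,"claw":1},{"tx":0.1,"ty":0,"tz":0,"spin":0,"claw":1},{"tx":0.1,"ty":0,"tz":0,"spin":0,"claw":1},{"tx":0.08,"ty":0,"tz":0,"spin":0,"claw":1},{"tx":0.08,"ty":0,"tz":0,"spin":0,"claw":1},{"tx":0.08,"ty":0,"tz":0,"spin":0,"claw":1},{"tx":0.08,"ty":0,"tz":0,"spin":0,"claw":1}]';python3 -c "from h import *;st()"
python3 -m pendant '[{"tx":0.06,"ty":0,"tz":0,"spin":0,"claw":1},{"tx":0.06,"ty":0,"tz":0,"spin":0,"claw":1},{"tx":0.06,"ty":0,"tz":0,"spin":0,"claw":1}]';python3 -c "from h import *;st()"
```

```text
time_s: 8.12
tool_pos: [0.4489, -0.078, 0.0438]
tool_rot: [-180.0, 0.4, -2.7]
force: [-7.4, 1.7, 5.6]
grip_width: 0.0007
grasp_force: 3.7
t 8.12 tcp_b mm [-67.3  35.5  43.8] rot [-180.     0.4   -2.7] Fb [-7.5  1.4  5.6]
time_s: 8.5
tool_pos: [0.4574, -0.0782, 0.0438]
tool_rot: [-180.0, 0.5, -2.7]
force: [-10.6, 1.4, 9.0]
grip_width: 0.0004
grasp_force: 5.1
t 8.5 tcp_b mm [-58.8  35.7  43.8] rot [-180.     0.5   -2.7] Fb [-10.6   0.9   9. ]
```

```bash
python3 -m pendant '[{"tx":-0.16,"ty":0,"tz":0,"spin":0,"claw":1},{"tx":0,"ty":0,"tz":0,"spin":0,"claw":1},{"tx":0,"ty":0,"tz":0,"spin":0,"claw":1}]';python3 -c "from h import *;st()"
python3 -m pendant '[{"tx":0.1,"ty":0,"tz":-0.04,"spin":0,"claw":1},{"tx":0.06,"ty":0,"tz":0,"spin":0,"claw":1},{"tx":0.06,"ty":0,"tz":0,"spin":0,"claw":1},{"tx":0.06,"ty":0,"tz":0,"spin":0,"claw":1}]';python3 -c "from h import *;st()"
```

```text
time_s: 8.88
tool_pos: [0.4532, -0.0785, 0.0448]
tool_rot: [180.0, -0.1, -2.7]
force: [0.9, -0.1, 0.2]
grip_width: 0.0006
grasp_force: 0.0
t 8.88 tcp_b mm [-63.   35.3  44.8] rot [ 1.8e+02 -1.0e-01 -2.7e+00] Fb [ 0.9 -0.   0.2]
time_s: 9.38
tool_pos: [0.4627, -0.0778, 0.0456]
tool_rot: [-179.9, 0.6, -2.7]
force: [-9.8, 3.5, 7.2]
grip_width: 0.0
grasp_force: 5.2
t 9.38 tcp_b mm [-53.5  36.4  45.6] rot [-179.9    0.6   -2.7] Fb [-9.9  3.1  7.2]
```

```bash
python3 -m pendant '[{"tx":0.04,"ty":0,"tz":-0.02,"spin":0,"claw":1},{"tx":0.04,"ty":0,"tz":0,"spin":0,"claw":1},{"tx":0,"ty":0,"tz":0,"spin":0,"claw":1}]';python3 -c "from h import *;st()"
python3 -m pendant '[{"tx":0.04,"ty":0,"tz":0,"spin":0,"claw":1},{"tx":0,"ty":0,"tz":0,"spin":0,"claw":1}]';python3 - <<'E'
from h import *
st()
a=cams.read_camera("top")[190:300,228:408,::-1]
cv2.imwrite("pics/p3.png",cv2.resize(a,None,fx=4,fy=4,interpolation=cv2.INTER_CUBIC))
E
```

```text
time_s: 9.75
tool_pos: [0.4649, -0.0777, 0.0459]
tool_rot: [-179.9, 0.8, -2.7]
force: [-12.8, 3.5, 8.2]
grip_width: 0.0006
grasp_force: 6.9
t 9.75 tcp_b mm [-51.3  36.6  45.9] rot [-179.9    0.8   -2.7] Fb [-13.    2.9   8.2]
time_s: 10.0
tool_pos: [0.465, -0.0778, 0.0458]
tool_rot: [-179.9, 1.0, -2.7]
force: [-19.0, 4.6, 14.0]
grip_width: 0.0
grasp_force: 9.7
t 10.0 tcp_b mm [-51.3  36.6  45.8] rot [-179.9    1.    -2.7] Fb [-19.2   3.7  14. ]
```

View pics/p3.png

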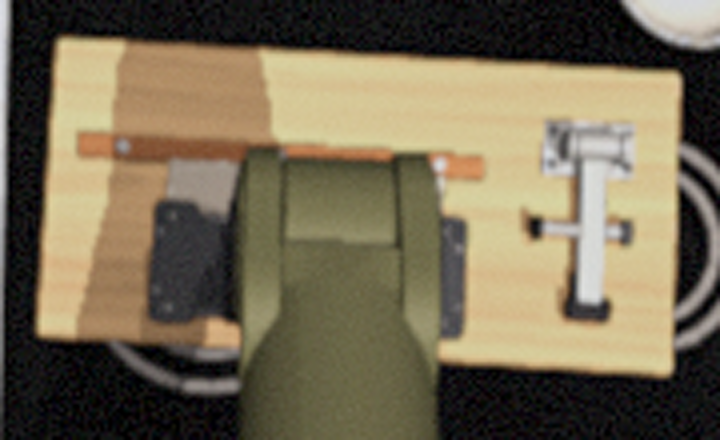

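Flush: the force rises without motion, and the stone's visible end at crop (167,160) lies at the fence. I back off, lift, and go to the +y end.

```bash
python3 -m pendant '[{"tx":-0.2,"ty":0,"tz":0,"spin":0,"claw":1},{"tx":-0.3,"ty":0,"tz":0,"spin":0,"claw":1},{"tx":0,"ty":0,"tz":-0.6,"spin":0,"claw":1},{"tx":0,"ty":0,"tz":-0.7,"spin":0,"claw":1},{"tx":0.3,"ty":-0.64,"tz":0,"spin":0,"claw":1},{"tx":0.3,"ty":-0.64,"tz":0,"spin":0,"claw":1},{"tx":0.3,"ty":-0.64,"tz":0,"spin":0,"claw":1},{"tx":0.3,"ty":-0.64,"tz":0,"spin":0,"claw":1},{"tx":0,"ty":0,"tz":0,"spin":0,"claw":1},{"tx":0,"ty":0,"tz":0,"spin":0,"claw":1}]';python3 - <<'E'
from h import *
st()
im=cams.read_camera("top")[:,:,::-1];cv2.imwrite("pics/p4full.png",im);C=cam("top")
for p in [(167,160),(167,200)]:print((w2b(onz(C,(228+p[0]/4,190+p[1]/4),.05))*1e3).round(1))
print("buffer",(w2b(onz(C,(228+530/4,190+227/4),.037))*1e3).round(1))
cv2.imwrite("pics/p4.png",cv2.resize(im[190:300,228:408],None,fx=4,fy=4,interpolation=cv2.INTER_CUBIC))
E
```

```text
time_s: 11.3
tool_pos: [0.5134, 0.0461, 0.1125]
tool_rot: [180.0, 0.0, -2.7]
force: [0.7, -1.4, 0.3]
grip_width: 0.0005
grasp_force: 0.0
t 11.3 tcp_b mm [ -8.8 162.5 112.5] rot [180.    0.   -2.7] Fb [ 0.7 -1.4  0.3]
[ 18.2 129.5  50. ]
[ -8.  127.9  50. ]
buffer [ -11.  -110.4   37. ]
```

View pics/p4.png

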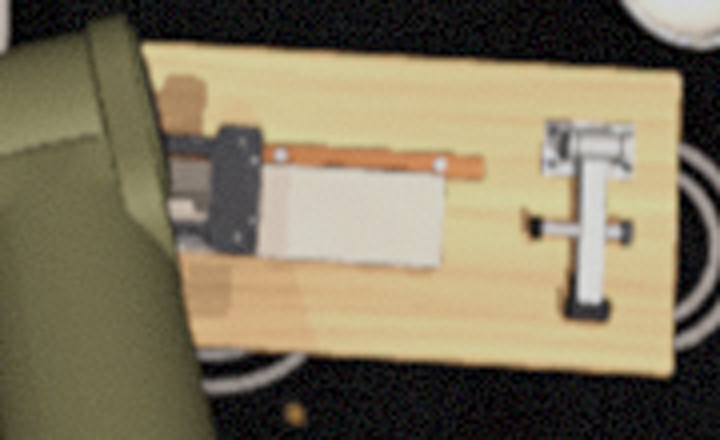

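The stone lies flat along the fence, its -y end at crop (441,215) and the buffer face near (530,227), about 59 mm apart. I lower behind the stone and push in -y.

```bash
python3 -m pendant '[{"tx":-0.02,"ty":0,"tz":0.45,"spin":0,"claw":1},{"tx":0,"ty":0,"tz":0.45,"spin":0,"claw":1},{"tx":0,"ty":0,"tz":0.4,"spin":0,"claw":1},{"tx":0,"ty":0,"tz":0,"spin":0,"claw":1},{"tx":0,"ty":0,"tz":0,"spin":0,"claw":1}]';python3 -c "from h import *;st()"
python3 -m pendant '[{"tx":0,"ty":0.1,"tz":0,"spin":0,"claw":1},{"tx":0,"ty":0.1,"tz":0,"spin":0,"claw":1},{"tx":0,"ty":0.1,"tz":0,"spin":0,"claw":1},{"tx":0,"ty":0.1,"tz":0,"spin":0,"claw":1},{"tx":0,"ty":0.1,"tz":0,"spin":0,"claw":1},{"tx":0,"ty":0.1,"tz":0,"spin":0,"claw":1}]';python3 -c "from h import *;st()"
```

```text
time_s: 11.98
tool_pos: [0.5131, 0.0462, 0.0483]
tool_rot: [180.0, -0.1, -2.8]
force: [-0.4, -0.1, 0.8]
grip_width: 0.0005
grasp_force: 0.0
t 11.97 tcp_b mm [ -9.  162.7  48.3] rot [ 1.8e+02 -1.0e-01 -2.8e+00] Fb [-0.4 -0.1  0.8]
time_s: 12.72
tool_pos: [0.5113, 0.0178, 0.0475]
tool_rot: [-179.9, 0.0, -2.7]
force: [1.3, 4.4, -0.4]
grip_width: 0.0005
grasp_force: 2.1
t 12.72 tcp_b mm [ -9.5 134.2  47.5] rot [-179.9    0.    -2.7] Fb [ 1.1  4.5 -0.4]
```

```bash
python3 -m pendant '[{"tx":0,"ty":0.1,"tz":0,"spin":0,"claw":1},{"tx":0,"ty":0.1,"tz":0,"spin":0,"claw":1},{"tx":0,"ty":0.1,"tz":0,"spin":0,"claw":1},{"tx":0,"ty":0.1,"tz":0,"spin":0,"claw":1},{"tx":0,"ty":0.1,"tz":0,"spin":0,"claw":1},{"tx":0,"ty":0.1,"tz":0,"spin":0,"claw":1}]';python3 -c "from h import *;st()"
python3 -m pendant '[{"tx":0,"ty":0.04,"tz":0,"spin":0,"claw":1},{"tx":0,"ty":0.04,"tz":0,"spin":0,"claw":1},{"tx":0,"ty":0.04,"tz":0,"spin":0,"claw":1}]';python3 -c "from h import *;st()"
```

```text
time_s: 13.48
tool_pos: [0.5098, -0.0133, 0.0475]
tool_rot: [180.0, 0.0, -2.7]
force: [0.9, 4.9, -0.6]
grip_width: 0.0007
grasp_force: 2.1
t 13.47 tcp_b mm [ -9.6 103.   47.5] rot [180.    0.   -2.7] Fb [ 0.6  5.  -0.6]
time_s: 13.85
tool_pos: [0.5095, -0.0189, 0.0475]
tool_rot: [-180.0, 0.0, -2.7]
force: [-0.5, 4.2, -0.7]
grip_width: 0.0002
grasp_force: 2.2
t 13.85 tcp_b mm [-9.6 97.4 47.5] rot [-180.     0.    -2.7] Fb [-0.7  4.2 -0.7]
```

```bash
M='import h;h.st()'; python3 -m pendant '[{"tx":0,"ty":0.04,"tz":0,"spin":0,"claw":1},{"tx":0,"ty":0.04,"tz":0,"spin":0,"claw":1},{"tx":0,"ty":0.03,"tz":0,"spin":0,"claw":1}]' >/dev/null;python3 -c "$M"
python3 -m pendant '[{"tx":0,"ty":0.02,"tz":0,"spin":0,"claw":1},{"tx":0,"ty":0.02,"tz":0,"spin":0,"claw":1}]'>/dev/null;python3 -c "$M"
```

```text
t 14.22 tcp_b mm [-9.6 91.8 47.5] rot [180.    0.   -2.7] Fb [-1.1  4.4  0.4]
t 14.47 tcp_b mm [-9.6 89.9 47.5] rot [180.    0.   -2.7] Fb [0.3 4.2 0.5]
```

```bash
M='import h;h.st()'; python3 -m pendant '[{"tx":0,"ty":0.02,"tz":0,"spin":0,"claw":1},{"tx":0,"ty":0.02,"tz":0,"spin":0,"claw":1}]' >/dev/null;python3 -c "$M"
python3 -m pendant '[{"tx":0,"ty":0.02,"tz":0,"spin":0,"claw":1},{"tx":0,"ty":0.02,"tz":0,"spin":0,"claw":1}]'>/dev/null;python3 -c "$M"
```

```text
t 14.72 tcp_b mm [-9.6 87.9 47.5] rot [180.    0.   -2.7] Fb [-0.9  4.6  0.7]
t 14.97 tcp_b mm [-9.6 85.9 47.5] rot [180.    0.   -2.7] Fb [-0.7  4.7 -0.2]
```

```bash
M='import h;h.st()'; python3 -m pendant '[{"tx":0,"ty":0.02,"tz":0,"spin":0,"claw":1},{"tx":0,"ty":0.02,"tz":0,"spin":0,"claw":1}]' >/dev/null;python3 -c "$M"
python3 -m pendant '[{"tx":0,"ty":0.02,"tz":0,"spin":0,"claw":1}]'>/dev/null;python3 -c "$M"
```

```text
t 15.22 tcp_b mm [-9.6 83.9 47.5] rot [180.    0.   -2.7] Fb [-1.1  4.8  0.4]
t 15.35 tcp_b mm [-9.6 82.9 47.5] rot [180.    0.   -2.7] Fb [-0.9  3.5 -0.5]
```

```bash
M='import h;h.st()'; python3 -m pendant '[{"tx":0,"ty":0.02,"tz":0,"spin":0,"claw":1},{"tx":0,"ty":0.02,"tz":0,"spin":0,"claw":1}]' >/dev/null;python3 -c "$M"
python3 -m pendant '[{"tx":0,"ty":0.02,"tz":0,"spin":0,"claw":1}]'>/dev/null;python3 -c "$M"
python3 -m pendant '[{"tx":0,"ty":0.02,"tz":0,"spin":0,"claw":1}]'>/dev/null;python3 -c "$M"
```

```text
t 15.6 tcp_b mm [-9.6 80.8 47.5] rot [180.    0.   -2.7] Fb [-0.6  4.9  0.9]
t 15.72 tcp_b mm [-9.6 79.8 47.5] rot [180.    0.   -2.7] Fb [-1.5  5.2  0.3]
t 15.85 tcp_b mm [-9.6 78.9 47.5] rot [180.    0.   -2.7] Fb [-0.9  5.3 -0. ]
```

```bash
M='import h;h.st()'; python3 -m pendant '[{"tx":0,"ty":0.02,"tz":0,"spin":0,"claw":1}]' >/dev/null;python3 -c "$M"
python3 -m pendant '[{"tx":0,"ty":0.02,"tz":0,"spin":0,"claw":1}]'>/dev/null;python3 -c "$M"
```

```text
t 15.97 tcp_b mm [-9.6 77.8 47.5] rot [180.    0.   -2.7] Fb [-0.9  5.2  0.2]
t 16.1 tcp_b mm [-9.6 76.8 47.5] rot [180.    0.   -2.7] Fb [-1.4  5.6  0.6]
```

```bash
M='import h;h.st()'; python3 -m pendant '[{"tx":0,"ty":0.02,"tz":0,"spin":0,"claw":1}]' >/dev/null;python3 -c "$M"
python3 -m pendant '[{"tx":0,"ty":0.02,"tz":0,"spin":0,"claw":1}]'>/dev/null;python3 -c "$M"
python3 - <<'E'
from h import *
im=cams.read_camera("top");n="top"
# brightness along the lane line just beside the buffer centre, at stone-top and buffer height
for y in range(-85,-135,-3):
    u,v=proj(n,b2w([-.010,y/1e3,.037]))[0];print(y,im[int(round(v)),int(round(u))].tolist(),end=' ')
E
```

```text
t 16.23 tcp_b mm [-9.6 76.4 47.5] rot [-180.     0.    -2.7] Fb [-0.8  7.2  1.4]
t 16.35 tcp_b mm [-9.6 76.1 47.5] rot [-179.9    0.    -2.7] Fb [-1.3  8.1  1.2]
-85 [215, 210, 195] -88 [215, 211, 196] -91 [217, 211, 198] -94 [216, 211, 197] -97 [217, 212, 198] -100 [215, 210, 196] -103 [217, 213, 198] -106 [216, 214, 198] -109 [211, 206, 193] -112 [181, 174, 161] -115 [94, 84, 80] -118 [82, 81, 79] -121 [195, 192, 192] -124 [200, 197, 194] -127 [200, 195, 193] -130 [198, 194, 189] -133 [199, 195, 193]
```

Contact: the force is rising and motion is slowing, and the picture shows stone directly against the black buffer near y = -113. I press a little more and hold.

```bash
M='import h;h.st()'; python3 -m pendant '[{"tx":0,"ty":0.02,"tz":0,"spin":0,"claw":1},{"tx":0,"ty":0,"tz":0,"spin":0,"claw":1}]' >/dev/null;python3 -c "$M"
python3 -m pendant '[{"tx":0,"ty":0.02,"tz":0,"spin":0,"claw":1},{"tx":0,"ty":0,"tz":0,"spin":0,"claw":1},{"tx":0,"ty":0,"tz":0,"spin":0,"claw":1}]'>/dev/null;python3 -c "$M"
```

```text
t 16.65 tcp_b mm [-9.6 75.8 47.5] rot [-179.9    0.    -2.7] Fb [-0.6  9.   1.1]
t 17.02 tcp_b mm [-9.6 75.5 47.5] rot [-179.8    0.    -2.6] Fb [-0.4  9.9  0.8]
```

```bash
M='import h;h.st()'; python3 -m pendant '[{"tx":0,"ty":0.03,"tz":0,"spin":0,"claw":1},{"tx":0,"ty":0,"tz":0,"spin":0,"claw":1},{"tx":0,"ty":0,"tz":0,"spin":0,"claw":1},{"tx":0,"ty":0,"tz":0,"spin":0,"claw":1},{"tx":0,"ty":0,"tz":0,"spin":0,"claw":1}]' >/dev/null;python3 -c "$M"
python3 -m pendant '[{"tx":0,"ty":-0.02,"tz":0,"spin":0,"claw":1},{"tx":0,"ty":-0.02,"tz":0,"spin":0,"claw":1},{"tx":0,"ty":-0.02,"tz":0,"spin":0,"claw":1},{"tx":0,"ty":-0.02,"tz":0,"spin":0,"claw":1},{"tx":0,"ty":-0.04,"tz":0,"spin":0,"claw":1},{"tx":0,"ty":-0.08,"tz":0,"spin":0,"claw":1},{"tx":0,"ty":-0.2,"tz":0,"spin":0,"claw":1},{"tx":0,"ty":-0.4,"tz":0,"spin":0,"claw":1},{"tx":0,"ty":0,"tz":0,"spin":0,"claw":1}]'>/dev/null
python3 - <<'E'
from h import *
st()
im=cams.read_camera("top")[:,:,::-1]
cv2.imwrite("pics/p5.png",cv2.resize(im[190:300,228:408],None,fx=4,fy=4,interpolation=cv2.INTER_CUBIC))
E
```

```text
t 17.65 tcp_b mm [-9.6 74.9 47.5] rot [-179.8    0.    -2.6] Fb [-1.3 11.5  0.9]
t 18.77 tcp_b mm [ -9.4 113.2  47.7] rot [-180.    -0.    -2.5] Fb [ 0.5  0.  -0.4]
```

View pics/p5.png

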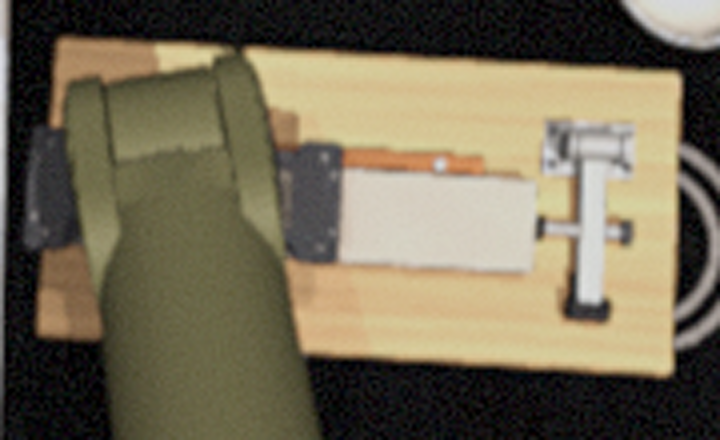

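The stone's end at crop (536,230) sits on the buffer at (541,230). Its far edge runs along the fence, the flag is fully down, and the gripper is clear behind the stone. I hand it in.

```bash
python3 -c "from cell import env;print(env.sign_off())"
```

```text
the job is handed in; nothing more can be done
None
```

I've handed in the job: the flag is fully down, and the whetstone lies flat along the fence, pressed onto the buffer at about 6 to 7 N and then released. I moved nothing near the mug, salt shaker or bowl; sign-off returned no verdict, and I inferred the buffer contact after release from the last top-camera picture rather than measuring it.

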